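Pack and lock up the printing block

ROBOT

A 6-joint arm with a two-finger parallel gripper is mounted at the origin on the work surface. World frame = base frame: x ahead of the robot, y to its left, z up, the work surface at z = 0. Lengths are in m, angles in rad, forces in N, time in s.
With the tool pointing down it reaches from about 0.3 to 0.825 m from the base axis. Payload 5.4 kg.
Tool frame: the origin (TCP) lies at the very end of the fingers, on their centre line; the grasp point (between the pads) lies 19 mm behind it; z points along the fingers, y is the line along which they close (so a half turn about z gives the same grasp; the last joint's range is limited). The gripper opens to 92 mm and grips with 3 to 60 N. Pads are 20 mm wide; open, the fingers measure 128 mm over their backs; the gripper's body (75 mm by 189 mm) begins 69 mm behind the grasp point.
Start: joints at [-1.444, 0.158, 1.597, -0, 1.386, -0.21], TCP at [0.19, -0.543, 0.215] pointing down, gripper open.
Joint ranges: [-2.91, 2.91], [-0.94, 2.29], [0.18, 2.7], [-1.29, 4.43], [0.17, 2.64], [-3, 3]. Speed limits (rad/s): [2.57, 2.57, 3.14, 3.14, 3.14, 3.14].

INTERFACE

Orientations are given as a unit quaternion [x, y, z, w].
In Python, from plant import robot, solver, eyes, order, finder gives the robot as it stands. The module is installed in compiled form; this text tells all that it offers. Calls block until the motion is done:
- robot.move_to(position, orientation): joint-space move of the TCP to a pose.
- robot.line_to(position, rot=None, speed=0.15): straight line of the TCP; rot=None keeps the orientation; speed is the mean speed in m/s.
- robot.movej(angles): joint-space move.
- robot.gripper_to(opening, strength=None): finger opening in m; strength is the grip in N (None keeps the last); returns when the fingers have stopped.
- robot.sleep(seconds).
- solver.solve_ik(position, orientation): joint angles nearest the present ones, or None.
- robot.read_state(): the state.
- eyes.camera(name): name is "side" or "top"; returns the picture (480x640x3 uint8, red, green, blue); there is no depth.
- eyes.get_calibration(name): a dict with "intrinsics" (3x3 intrinsics, pixels), "position" and "rotation" of the camera in the world. Camera axes: x right, y down, z forward; pixel columns grow to the right and rows downward; lengths in m; the calibration is good to about 2 mm. A picture is of the moment at which its call begins. get_calibration takes no time and is no camera call.
A pose or a line that the arm cannot do raises robot.MotionError and nothing moves.
- order.hand_in(): hands the job in; it is judged then, once.
Trained networks look in the newest picture that a camera, given by its name, has taken for a name from the list of things; names that differ only in an ending like _2 or _b are one class to them, and where a whole thing is asked for, a point or a joint stands for the part that bears it (a point fixed in the world has none). Each returns a list of dicts, best first, with "p" (0 to 1); they miss things now and then, are a little off and sometimes report something else, mostly with a low value. They report only what shows in the picture. A call takes as long as a camera call.
- finder.find_in(camera, target): "xy" ([column, row] as shares, 0 to 1, of the picture: columns of its width, rows of its height, amid what is visible of it).
- finder.outline_of(camera, target): "mask" (480x640 bool, what is visible of it) and "xy" ([column, row] as shares, 0 to 1, of the picture: columns of its width, rows of its height, amid what is visible of it).
The state is a dict: "t": time; "qpos": joint angles; "joint_velocities": joint speeds; "joint_efforts": joint torques, N m; "ee_pos": TCP position; "eef_rot": TCP orientation; "wrist_force": force on the tool from outside, world axes, zero at the start; "wrist_torque": the same for the moment, N m; "finger_gap": finger opening in m; "grip_force": force on a finger pad.
Only numpy, scipy, OpenCV 4.12 (cv2) and the standard library are available. Lean on these libraries where they do the work, as an engineer would, in place of code of your own. Each camera call takes 0.05 s, during which the arm holds its last target. There are 200 camera calls.

TASK

Lock the carved printing block into its frame: stand as many wooden spacers in the gap between the pressure bar and the block as it takes for the bar, which has only a short travel, to close on them; set them on the bed tab up, square across the middle of the frame, and leave the spare ones standing where they are. Then push the pressure bar by its upright tab towards the pack until you feel the whole row bear firmly against the end stop, and finish while still holding the bar pressed, since it springs open when let go. Leave the other things on the table alone.

Things in the scene. Friction and masses are not known exactly. Their poses are not given: they have to be found in the camera images.
- bed: lock-up frame fixed on the table: flat aluminium bed 305 by 130 mm, its top face 10 mm above the table, no side walls. Origin: at table height, on the centre line, straight below the front face of the pressure bar when the bar is fully open. x runs along the frame from the bar towards the end stop, z up. The bed reaches from x = -130 to x = 175 mm; a low fixed crosspiece, 36 mm above the table, ends the frame at x = -128 to -110 mm.
- slide (a joint): travel in m of the pressure bar along the bed's +x: 0 fully open (as it starts), 0.030 at its limit, so the bar alone can close at most 30 mm. A spring pushes it open, about 1 N at 0 rising to 4 N at the limit: it springs back when let go.
- bar: steel pressure bar that slides along the frame: 50 (x) by 110 (y) mm, its top 38 mm above the table. Origin: at table height below its front face (the +x face, which presses the spacers); axes as the bed's. An upright steel tab stands on it, 12 thick (x), 40 wide (y), from 38 to 85 mm above the table, centred 41 mm behind the front face (x = -47 to -35). Push the tab on its rear face, or pinch it, towards +x; 10 to 15 N is plenty.
- stop: steel end stop fixed across the bed, 18 (x) by 120 (y) by 34 mm high; set at a different place each time. Origin: on the bed's top face, at the middle of the face that looks at the bar; axes as the bed's.
- block: carved wooden printing block lying loose on the bed against the end stop, 70 (x) by 70 (y) by 30 mm high, carving (2 mm) on top. Origin: centre of its underside; its x axis along the bed. The open gap to fill lies between its near face (x = -35 mm) and the bar's front face: 28 to 66 mm wide, so one or two spacers are enough, depending on the start.
- spacer1: wooden spacer, standing upright on the table: a bar 20 thick (its x) by 60 wide (its y) by 30 high, with a square-cut tab on top in the middle, 10 (x) by 14 (y) and 36 high, so 66 mm overall; about 50 g. Origin: centre of its underside, z up. All four are the same; take the tab from above across its 14 mm so that the fingers do not meet the tab of the next spacer 20 mm away.
- spacer2: wooden spacer, standing upright on the table: a bar 20 thick (its x) by 60 wide (its y) by 30 high, with a square-cut tab on top in the middle, 10 (x) by 14 (y) and 36 high, so 66 mm overall; about 50 g. Origin: centre of its underside, z up. All four are the same; take the tab from above across its 14 mm so that the fingers do not meet the tab of the next spacer 20 mm away.
- spacer3: wooden spacer, standing upright on the table: a bar 20 thick (its x) by 60 wide (its y) by 30 high, with a square-cut tab on top in the middle, 10 (x) by 14 (y) and 36 high, so 66 mm overall; about 50 g. Origin: centre of its underside, z up. All four are the same; take the tab from above across its 14 mm so that the fingers do not meet the tab of the next spacer 20 mm away.
- spacer4: wooden spacer, standing upright on the table: a bar 20 thick (its x) by 60 wide (its y) by 30 high, with a square-cut tab on top in the middle, 10 (x) by 14 (y) and 36 high, so 66 mm overall; about 50 g. Origin: centre of its underside, z up. All four are the same; take the tab from above across its 14 mm so that the fingers do not meet the tab of the next spacer 20 mm away.
- spool: wooden thread spool, 38 mm across, 48 high, standing among the spacers. Bystander: leave it alone. Origin: centre of its underside.
- tin: small round metal tin, 54 mm across, 45 high, standing among the spacers. Bystander: leave it alone. Origin: centre of its underside.
- mug: white mug, 80 mm across, 95 high, far side of the table. Bystander: leave it alone. Origin: centre of its underside.
- jar: glass jar, 64 mm across, 75 high, far side of the table. Bystander: leave it alone. Origin: centre of its underside.
- awl: screwdriver-like awl with wooden handle, 160 mm long, lying at the far side. Bystander: leave it alone. Origin: centre of its underside.
- dish: shallow white dish, 90 mm across, 30 high, far side of the table. Bystander: leave it alone. Origin: centre of its underside.
- pencil: wooden pencil, 160 mm long, lying at the far side. Bystander: leave it alone. Origin: centre of its underside.

How it is judged:
By the outcome, as a careful person would: the job done as asked, in the order asked, and still so for the second after the job is handed in, while the arm keeps its last pose, push and grip.
It also fails if it takes over 72 s, if anything falls off the work surface, if the arm or the gripper's body presses on something with over 40 N, if the wrist force passes 120 N, or if a joint passes its speed limit or range.

## Working session

There is one attempt and no reset: what is moved stays moved. The work goes in short steps, each a Python script; the robot and the scene stay as the last script left them, time stands still between calls to the robot, and variables do not carry over. Pictures are saved under pics/ and viewed, at most 10 in all, crops included, and the job is handed in when it is done.

```bash
mkdir -p pics
cat > h.py <<'E'
import numpy as np, cv2
from plant import robot, solver, eyes, order, finder
def pix2w(cam,uv,z):
    c=eyes.get_calibration(cam);K=np.array(c["intrinsics"]);R=np.array(c["rotation"]);p=np.array(c["position"])
    uv=np.atleast_2d(np.array(uv,float));d=(R@np.linalg.inv(K)@np.c_[uv,np.ones(len(uv))].T).T
    return p+d*((z-p[2])/d[:,2])[:,None]
def w2pix(cam,P):
    c=eyes.get_calibration(cam);K=np.array(c["intrinsics"]);R=np.array(c["rotation"]);p=np.array(c["position"])
    q=(K@R.T@(np.atleast_2d(P)-p).T).T
    return q[:,:2]/q[:,2:]
def shot(cam,name):
    im=np.array(eyes.camera(cam));cv2.imwrite(f"pics/{name}.png",im[:,:,::-1]);return im
E
python3 - <<'E'
from h import *
np.set_printoptions(precision=3,suppress=True)
for cam in("top","side"):
    shot(cam,cam+"0");c=eyes.get_calibration(cam);print(cam,c["position"],np.array(c["rotation"]).tolist(),c["intrinsics"])
    for t in("bed","bar","stop","block","spacer1","spool","tin"):
        for r in finder.outline_of(cam,t)[:6]:
            m=np.array(r["mask"]).astype(np.uint8)
            rect=cv2.minAreaRect(cv2.findNonZero(m)) if m.any() else None
            print(t,round(r["p"],2),np.array(r["xy"])*[640,480],m.sum(),rect)
E
```

```text
top [0.536 0.013 1.044] [0.714045276508691, -0.6989433783925031, 0.022351736252642477, -0.03343496348725064] [[544.605   0.    311.91 ]
 [  0.    544.605 237.761]
 [  0.      0.      1.   ]]
bed 0.64 [315.2   304.416] 8801 ((316.8269348144531, 288.86541748046875), (69.42510986328125, 163.36474609375), 11.309932708740234)
bed 0.16 [168.384 283.92 ] 460 ((165.0, 284.5), (21.0, 26.0), 90.0)
bar 0.71 [314.816 312.192] 1676 ((312.0, 313.5), (60.876441955566406, 29.589345932006836), 14.03624439239502)
bar 0.2 [168.    346.512] 424 ((165.36805725097656, 347.403076171875), (35.00930404663086, 12.668737411499023), 2.6025619506835938)
stop 0.71 [329.024 240.   ] 649 ((326.48077392578125, 240.09616088867188), (64.91444396972656, 10.982503890991211), 11.309932708740234)
block 0.59 [322.688 264.624] 1381 ((321.74786376953125, 263.8121337890625), (37.759830474853516, 37.54888153076172), 10.12467098236084)
spacer1 0.95 [167.104 346.992] 410 ((164.14329528808594, 347.2747802734375), (33.97488021850586, 12.606064796447754), 2.2025980949401855)
spacer1 0.95 [475.2   292.704] 413 ((476.87078857421875, 
[... 1610 characters left out ...]
742919921875, 361.6417541503906), (46.9563102722168, 24.970191955566406), 67.83365631103516)
spacer1 0.61 [225.024 408.624] 1075 ((222.76547241210938, 405.4167785644531), (53.05131530761719, 25.999923706054688), 59.34933090209961)
spacer1 0.51 [221.312 205.104] 254 ((218.941162109375, 204.23529052734375), (30.58719825744629, 11.714245796203613), 77.47119140625)
spool 0.82 [267.072 202.176] 305 ((268.0039367675781, 200.56227111816406), (23.454235076904297, 15.15792465209961), 86.42366790771484)
tin 0.94 [313.728 205.392] 510 ((313.5, 205.5), (25.0, 21.0), 90.0)
tin 0.62 [254.4   262.992] 1352 ((253.7388153076172, 261.0599365234375), (31.850645065307617, 53.08441162109375), 3.4682295322418213)
```

View pics/top0.png

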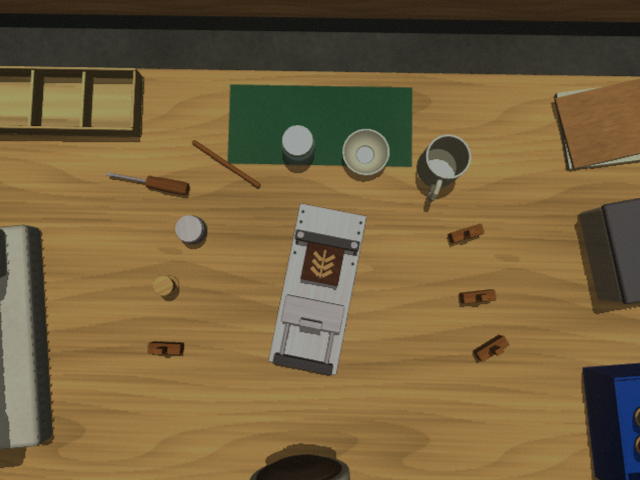

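View pics/side0.png

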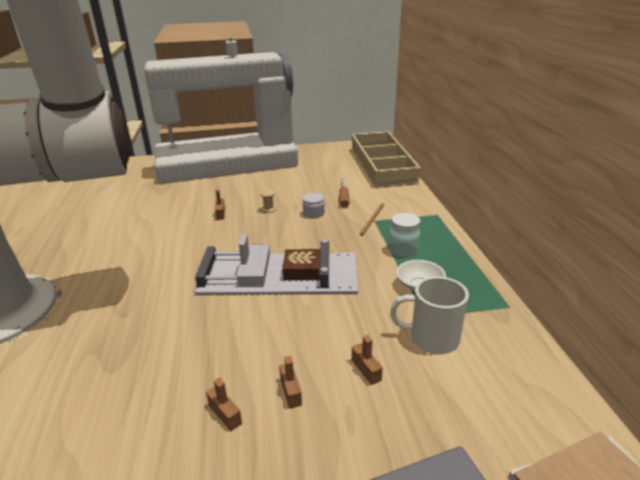

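The top view shows the frame at about (318,290), with the bar at (312,313) and the block at (322,264). There are three spacers on the right at (465,234), (477,297) and (491,349), and one on the left at (166,349). The tin and spool also stand on the left. Next I'll fit silhouettes in both cameras.

```bash
cat > fit.py <<'E'
from h import *
from scipy.optimize import minimize
S=8  # subpixel bits via shift
def box(x0,x1,y0,y1,z0,z1): return np.array([[x,y,z] for x in(x0,x1) for y in(y0,y1) for z in(z0,z1)])/1000
SP=[box(-10,10,-30,30,0,30),box(-5,5,-7,7,30,66)]
BAR=[box(-50,0,-55,55,10,38),box(-47,-35,-20,20,38,85)]
BLK=[box(-35,35,-35,35,0,32)]; STOP=[box(0,18,-60,60,0,34)]
BED=[box(-130,175,-65,65,0,10),box(-128,-110,-65,65,10,36)]
def place(bs,x,y,th,z=0):
    c,s=np.cos(th),np.sin(th); return [b@np.array([[c,-s,0],[s,c,0],[0,0,1]]).T+[x,y,z] for b in bs]
def sil(cam,bs):
    m=np.zeros((480*4,640*4),np.uint8)
    for b in bs:
        h=cv2.convexHull((w2pix(cam,b)*4+1.5).astype(np.float32)); cv2.fillConvexPoly(m,np.round(h*16).astype(np.int32),255,shift=4)
    return cv2.resize(m,(640,480),interpolation=cv2.INTER_AREA)/255.
def cost(cam,bs,mask): a=sil(cam,bs); return np.abs(a-mask).sum()/mask.sum()
def nm(f,x0,step):
    x0=np.array(x0,float); sim=np.vstack([x0]+[x0+np.eye(len(x0))[i]*step[i] for i in range(len(x0))])
    return minimize(f,x0,method="Nelder-Mead",options=dict(initial_simplex=sim,xatol=2e-4,fatol=1e-4,maxiter=160))
def draw(cam,im,bs,col):
    for b in bs:
        h=cv2.convexHull(w2pix(cam,b).astype(np.float32)); cv2.polylines(im,[np.round(((h+.5)*4-.5)*16).astype(np.int32)],True,col,1,shift=4)
E
cat > m.py <<'E'
from fit import *
np.set_printoptions(precision=4,suppress=True)
M={}
for cam in("top","side"):
    eyes.camera(cam)
    for t in("bed","bar","stop","block"): M[cam,t]=np.array(finder.outline_of(cam,t)[0]["mask"]).astype(float)
    M[cam,"all"]=np.max([M[cam,t] for t in("bed","bar","stop","block")],0)
    M[cam,"sp"]=[np.array(r["mask"]).astype(float) for r in finder.outline_of(cam,"spacer1")[:4]]
def ax(p,d): return p[0]+d*np.cos(p[2]),p[1]+d*np.sin(p[2]),p[2]
def parts(p): return dict(bar=place(BAR,*p[:3]),block=place(BLK,*ax(p,p[3]),z=.01),stop=place(STOP,*ax(p,p[4]),z=.01))
def f(p,cams=("top","side")):
    q=parts(p);al=place(BED,*p[:3])+q["bar"]+q["block"]+q["stop"];c=0
    for cam in cams:
        c+=2*cost(cam,al,M[cam,"all"])+sum(cost(cam,q[k],M[cam,k]) for k in q)
    return c
q=pix2w("top",[[285,368],[333,209]],.01); d=q[1]-q[0];th=np.arctan2(d[1],d[0]);b=pix2w("top",[[316,299]],.038)[0]
print("init",b,th)
p0=[b[0],b[1],th,.07,.105]
for cams in(("top",),("top","side")):
    r=nm(lambda p:f(p,cams),p0,[.006,.006,.05,.006,.006]);r=nm(lambda p:f(p,cams),r.x,[-.003,.003,-.02,.003,-.003]);p=r.x
    print(cams,p,r.fun,"gap",p[3]-.035,p[4]-.07)
ims={c:cv2.resize(np.array(eyes.camera(c))[:,:,::-1],None,fx=4,fy=4,interpolation=cv2.INTER_CUBIC) for c in("top","side")}
for c in ims:
    for k,v in parts(p).items(): draw(c,ims[c],v,dict(bar=(0,0,255),block=(0,255,0),stop=(255,0,0))[k])
    draw(c,ims[c],place(BED,*p[:3]),(0,255,255))
out=[]
for m in M["top","sp"]:
    (cx,cy),(w,h),a=cv2.minAreaRect(cv2.findNonZero(m.astype(np.uint8)));a=np.deg2rad(a if w>h else a+90)
    g=pix2w("top",[[cx,cy],[cx+10*np.cos(a),cy+10*np.sin(a)]],.025);d=g[1]-g[0];t=np.arctan2(d[1],d[0])-np.pi/2
    best=min((nm(lambda s:cost("top",place(SP,*s),m),[g[0][0],g[0][1],t+o],[.005,.005,.1]) for o in(-.2,.2)),key=lambda r:r.fun)
    o=[sil("side",place(SP,*best.x)) for _ in[0]][0];sm=max(M["side","sp"],key=lambda k:(k*o).sum())
    c2=best
    if (sm*o).sum()>20: c2=nm(lambda s:cost("top",place(SP,*s),m)+cost("side",place(SP,*s),sm),best.x,[.004,.004,.08])
    print(best.x,best.fun,c2.x,c2.fun);out.append(c2.x)
    for c in ims: draw(c,ims[c],place(SP,*c2.x),(0,255,0))
np.savez("fit.npz",p=p,sp=out)
T=ims["top"];cv2.imwrite("pics/o1.png",cv2.resize(T[790:1510,1060:1500],None,fx=.83,fy=.83))
cr=[cv2.resize(T[int(v)*4-100:int(v)*4+100,int(u)*4-130:int(u)*4+130],(390,300)) for u,v in(w2pix("top",[s[0],s[1],.03])[0] for s in out)]
cv2.imwrite("pics/o2.png",np.vstack([np.hstack(cr[:2]),np.hstack(cr[2:4])]))
cv2.imwrite("pics/o3.png",ims["side"][900:1500,750:1450])
E
python3 m.py
```

```text
Traceback (most recent call last):
  File "m.py", line 16, in <module>
    q=pix2w("top",[[285,368],[333,209]],.01); d=q[1]-q[0];th=np.arctan2(d[1],d[0]);b=pix2w("top",[[316,299]],.038)[0]
  File "h.py", line 5, in pix2w
    uv=np.atleast_2d(np.array(uv,float));d=(R@np.linalg.inv(K)@np.c_[uv,np.ones(len(uv))].T).T
                                            ~^~~~~~~~~~~~~~~~~
ValueError: matmul: Input operand 1 has a mismatch in its core dimension 0, with gufunc signature (n?,k),(k,m?)->(n?,m?) (size 3 is different from 4)
```

The camera rotation is a quaternion, so I'll convert it.

```bash
sed -i 's/R=np.array(c\["rotation"\])/R=Rotation.from_quat(c["rotation"]).as_matrix()/; 1a from scipy.spatial.transform import Rotation' h.py; time python3 m.py
```

```text
init [0.5023 0.0199 0.038 ] -0.2720453570083482Traceback (most recent call last):
  File "m.py", line 20, in <module>
    r=nm(lambda p:f(p,cams),p0,[.006,.006,.05,.006,.006]);r=nm(lambda p:f(p,cams),r.x,[-.003,.003,-.02,.003,-.003]);p=r.x
                                                            ~~^^^^^^^^^^^^^^^^^^^^^^^^^^^^^^^^^^^^^^^^^^^^^^^^^^^^^
  File "fit.py", line 19, in nm
    return minimize(f,x0,method="Nelder-Mead",options=dict(initial_simplex=sim,xatol=2e-4,fatol=1e-4,maxiter=160))
    res = _minimize_neldermead(fun, x0, args, callback, bounds=bounds,
                               **options)
    fsim[j] = func(sim[j])
              ~~~~^^^^^^^^
    fx = function(np.copy(x), *(wrapper_args + args))
  File "m.py", line 20, in <lambda>
    r=nm(lambda p:f(p,cams),p0,[.006,.006,.05,.006,.006]);r=nm(lambda p:f(p,cams),r.x,[-.003,.003,-.02,.003,-.003]);p=r.x
                                                                        ~^^^^^^^^
  File "m.py", line 14, in f
    c+=2*cost(cam,al,M[cam,"all"])+sum(cost(cam,q[k],M[cam,k]) for k in q)
                                   ~~~^^^^^^^^^^^^^^^^^^^^^^^^^^^^^^^^^^^^
  File "m.py", line 14, in <genexpr>
    c+=2*cost(cam,al,M[cam,"all"])+sum(cost(cam,q[k],M[cam,k]) for k in q)
                                       ~~~~^^^^^^^^^^^^^^^^^^^
  File "fit.py", line 16, in cost
    def cost(cam,bs,mask): a=sil(cam,bs); return np.abs(a-mask).sum()/mask.sum()
                             ~~~^^^^^^^^
  File "fit.py", line 14, in sil
    h=cv2.convexHull((w2pix(cam,b)*4+1.5).astype(np.float32)); cv2.fillConvexPoly(m,np.round(h*16).astype(np.int32),255,shift=4)
                      ~~~~~^^^^^^^
  File "h.py", line 9, in w2pix
    c=eyes.get_calibration(cam);K=np.array(c["intrinsics"]);R=Rotation.from_quat(c["rotation"]).as_matrix();p=np.array(c["position"])
ValueError: time passes only in moves, steps and waits

real	0m6.274s
user	0m5.492s
sys	0m0.998s
```

Too many calibration calls, so I'll cache the calibration.

```bash
sed -i 's/c=eyes.get_calibration(cam)/c=CAL[cam]/; 3a CAL={k:eyes.get_calibration(k) for k in("top","side")}' h.py; time python3 m.py
```

```text
init [0.5023 0.0199 0.038 ] -0.2720453570083482
('top',) [ 0.5009  0.0224 -0.1765  0.0681  0.1037] 0.2653277252930392 gap 0.03311742090668332 0.03365377583376118
('top', 'side') [ 0.5011  0.022  -0.1765  0.0686  0.104 ] 0.650980344414734 gap 0.03358079970432379 0.034045148740062675
[ 0.6317 -0.2586  0.354 ] 0.11868991363858562 [ 0.6318 -0.2592  0.3235] 0.1966941232719857
[ 0.5134 -0.2797  0.1558] 0.1004704217143333 [ 0.5142 -0.2803  0.125 ] 0.20826826117487862
[ 0.4054  0.2998 -0.0137] 0.10312177502579979 [ 0.4054  0.2998 -0.0137] 0.10312177502579979Traceback (most recent call last):
  File "m.py", line 39, in <module>
    cv2.imwrite("pics/o2.png",np.vstack([np.hstack(cr[:2]),np.hstack(cr[2:4])]))
                              ~~~~~~~~~^^^^^^^^^^^^^^^^^^^^^^^^^^^^^^^^^^^^^^^^
    return _nx.concatenate(arrs, 0, dtype=dtype, casting=casting)
           ~~~~~~~~~~~~~~~^^^^^^^^^^^^^^^^^^^^^^^^^^^^^^^^^^^^^^^
ValueError: all the input array dimensions except for the concatenation axis must match exactly, but along dimension 1, the array at index 0 has size 780 and the array at index 1 has size 390

real	0m10.744s
user	0m16.663s
sys	0m2.448s
```

View pics/o1.png

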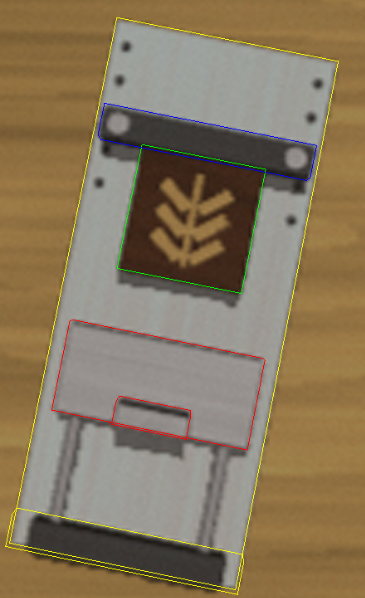

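The overlay matches the frame edges. The gap is about 33.5 mm, so one spacer leaves about 13.5 mm to close, and two wouldn't fit. I'll take the spacer at (0.514, -0.280).

```bash
cat >> h.py <<'E'
def down(a): return (Rotation.from_euler("z",a)*Rotation.from_euler("x",np.pi)).as_quat()
def st():
    s=robot.read_state();print("t %.1f"%s["t"],"pos",np.round(s["ee_pos"],4),"F",np.round(s["wrist_force"],1),"gap %.4f grip %.1f"%(s["finger_gap"],s["grip_force"]));return s
E
python3 - <<'E'
from h import *
s=st();x,y,a=.514,-.280,.135
for k in(a,a+np.pi,a-np.pi):
    j=solver.solve_ik([x,y,.2],down(k));print(k,j)
for k in(-.1765,-.1765+np.pi,-.1765-np.pi):print(k,solver.solve_ik([.52,.019,.2],down(k)),solver.solve_ik([.45,.03,.06],down(k)))
print(down(a),s["eef_rot"])
E
```

```text
t 2.7 pos [ 0.19   -0.5427  0.2146] F [-0.1  0.3  0.3] gap 0.0921 grip 0.0
0.135 [-7.05107951e-01  1.95649341e-01  1.58390572e+00 -4.44089210e-16
  1.36203759e+00  7.30688376e-01]
3.276592653589793 [-0.70510795  0.19564934  1.58390572  0.          1.36203759 -2.41090428]
-3.0065926535897933 [-0.70510795  0.19564934  1.58390572  0.          1.36203759 -2.41090428]
-0.1765 [-1.95990308e-01  2.77806014e-02  1.76628715e+00 -4.44089210e-16
  1.34752491e+00  1.55130602e+00] [-2.02521854e-01  2.48053121e-02  2.07108788e+00 -4.44089210e-16
  1.04569946e+00  1.54477447e+00]
2.9650926535897932 [-0.19599031  0.0277806   1.76628715  0.          1.34752491 -1.59028664] [-0.20252185  0.02480531  2.07108788  0.          1.04569946 -1.59681818]
-3.318092653589793 [-0.19599031  0.0277806   1.76628715  0.          1.34752491 -1.59028664] [-0.20252185  0.02480531  2.07108788  0.          1.04569946 -1.59681818]
[9.97722740e-01 6.74487539e-02 4.13004503e-18 6.10928980e-17] [ 9.85854469e-01  1.67603596e-01 -1.60434881e-05 -9.89568657e-08]
```

Run:
```python
from h import *
x,y,a=.514,-.280,.135
robot.gripper_to(.05)
robot.move_to([x,y,.13],down(a))
robot.line_to([x,y,.036],speed=.1)
st()
robot.gripper_to(.005,15); st()
robot.line_to([x,y,.15],speed=.12); st()
robot.move_to([x+.0,-.12,.2],down(-.1765))
im=eyes.camera("side")
cv2.imwrite("pics/g.png",cv2.resize(np.array(im)[100:400,150:450,::-1],None,fx=2,fy=2))
```

```text
t 6.1 pos [ 0.5146 -0.2805  0.0368] F [ 0.5 -0.1  0.5] gap 0.0498 grip 0.0
t 6.8 pos [ 0.5141 -0.2801  0.0361] F [0.3 0.5 1.6] gap 0.0138 grip 15.0
t 7.8 pos [ 0.5134 -0.2795  0.1489] F [-0.6  0.1 -0.5] gap 0.0137 grip 15.0
```

View pics/g.png

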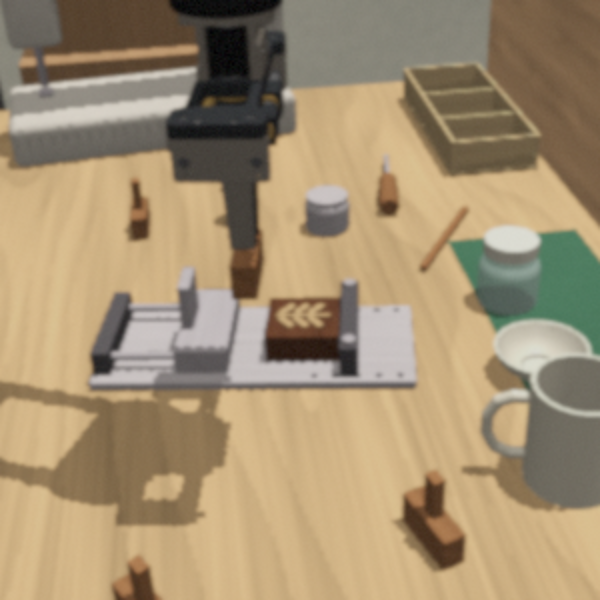

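The spacer is held upright over the table, and the frame is undisturbed. Now I'll lower it into the gap, watching the force.

Run:
```python
from h import *
p=np.load("fit.npz")["p"] if __import__("os").path.exists("fit.npz") else np.array([.5011,.022,-.1765])
x0,y0,a=p[:3];d=.0175
x,y=x0+d*np.cos(a),y0+d*np.sin(a)
robot.move_to([x,y,.2],down(a))
robot.line_to([x,y,.1],speed=.12); s=st()
robot.line_to([x,y,.075],speed=.06); s=st();ok=True
for z in(.068,.061,.054,.050,.048,.047,.0465,.046):
    robot.line_to([x,y,z],speed=.04);s=st();F=s["wrist_force"]
    if np.linalg.norm(F[:2])>4: ok=False;break
    if F[2]>3: break
if ok:
    robot.gripper_to(.035);robot.line_to([x,y,.15],speed=.12)
    b=np.array([np.cos(a),np.sin(a)]);q=np.array([x0,y0])-.09*b
    robot.move_to([*q,.17],down(a))
st()
for c in("top","side"):
    im=np.array(eyes.camera(c));cv2.imwrite(f"pics/{c}_pl.png",im[:,:,::-1])
im=cv2.imread("pics/side_pl.png")[210:310,180:370];im2=cv2.imread("pics/top_pl.png")[195:385,255:380]
cv2.imwrite("pics/pl.png",np.hstack([cv2.copyMakeBorder(cv2.resize(im,None,fx=2.6,fy=2.6),0,310,0,0,cv2.BORDER_CONSTANT),cv2.resize(im2,(300,570))]))
```

```text
t 10.2 pos [0.5191 0.0185 0.1009] F [ 0.6  0.2 -0.2] gap 0.0138 grip 15.0
t 10.8 pos [0.5181 0.0189 0.0747] F [0.  0.9 0.8] gap 0.0137 grip 15.0
t 11.1 pos [0.5181 0.0189 0.0677] F [ 0.4 -0.   0.1] gap 0.0139 grip 15.0
t 11.4 pos [0.518  0.019  0.0606] F [ 0.1 -0.2 -1.1] gap 0.0140 grip 15.0
t 11.8 pos [0.5179 0.0189 0.0536] F [-0.   0.2 -1.6] gap 0.0140 grip 15.0
t 12.0 pos [0.5181 0.0189 0.0497] F [-0.9 -0.3  1.6] gap 0.0141 grip 15.0
t 12.2 pos [0.5182 0.0189 0.0479] F [0.3 0.3 0. ] gap 0.0137 grip 15.0
t 12.5 pos [0.5183 0.0189 0.0469] F [-0.2 -0.  -0.9] gap 0.0143 grip 15.0
t 12.8 pos [0.5183 0.0189 0.0465] F [ 0.9  0.  -1.2] gap 0.0140 grip 15.0
t 13.0 pos [0.5185 0.0188 0.0461] F [ 1.  -0.1  0.8] gap 0.0134 grip 15.0
t 15.0 pos [0.4123 0.0378 0.1696] F [-0.5  0.  -0.3] gap 0.0349 grip 0.0
```

View pics/pl.png

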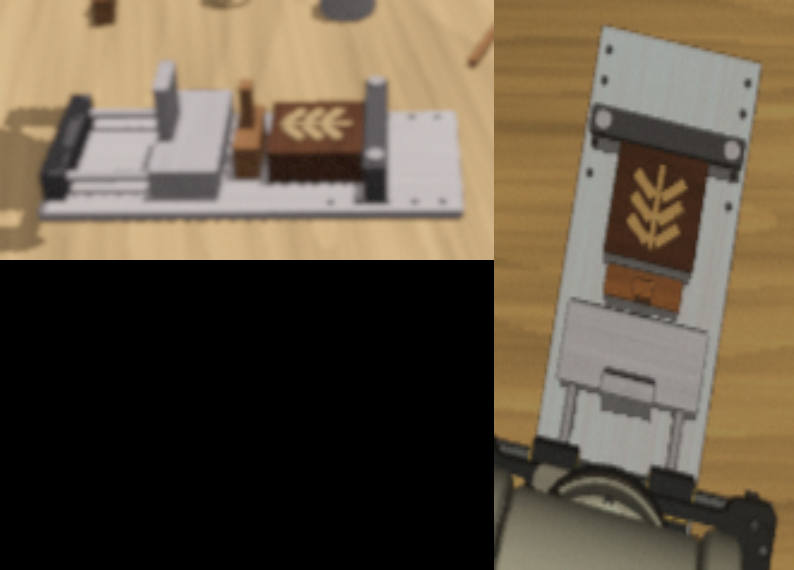

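The spacer stands upright and square in the gap at top crop (640,290), clear of both the bar and the block. Now I'll push the bar by its tab.

Run:
```python
from h import *
p=np.load("fit.npz")["p"] if __import__("os").path.exists("fit.npz") else np.array([.5011,.022,-.1765])
a=p[2];b=np.array([np.cos(a),np.sin(a)]);o=p[:2]
P=lambda d,z=.055:[*(o+d*b),z]
robot.gripper_to(0,10)
robot.move_to(P(-.08,.15),down(a));robot.line_to(P(-.08),speed=.1);st()
def force(n=3):
    f=[]
    for _ in range(n): robot.sleep(.04);f.append(-np.dot(robot.read_state()["wrist_force"][:2],b))
    return np.mean(f)
robot.line_to(P(-.06),speed=.05);d=-.06;log=[]
while d<-.025:
    d+=.001 if d<-.048 else .0005
    robot.line_to(P(d),speed=.02);f=force();log.append((round(d*1e3,1),round(float(f),1)))
    if f>11:break
print(log);robot.sleep(.5);print(force(8));st()
for c in("top","side"):
    im=np.array(eyes.camera(c));cv2.imwrite(f"pics/{c}_pu.png",im[:,:,::-1])
im=cv2.imread("pics/side_pu.png")[170:310,180:370];im2=cv2.imread("pics/top_pu.png")[195:385,255:380]
im=cv2.resize(im,None,fx=2.6,fy=2.6);cv2.imwrite("pics/pu.png",np.hstack([cv2.copyMakeBorder(im,0,570-len(im),0,0,cv2.BORDER_CONSTANT),cv2.resize(im2,(300,570))]))
```

```text
t 17.1 pos [0.423  0.0359 0.0557] F [0.3 0.2 0.8] gap 0.0004 grip 0.0
[(-59.0, 0.0), (-58.0, 0.4), (-57.0, -0.1), (-56.0, 1.7), (-55.0, 0.4), (-54.0, 0.7), (-53.0, 1.0), (-52.0, 1.4), (-51.0, 1.5), (-50.0, 1.4), (-49.0, 1.8), (-48.0, 1.9), (-47.5, 2.4), (-47.0, 2.2), (-46.5, 1.9), (-46.0, 2.5), (-45.5, 2.5), (-45.0, 2.4), (-44.5, 2.1), (-44.0, 1.8), (-43.5, 4.4), (-43.0, 5.7), (-42.5, 7.4), (-42.0, 9.7), (-41.5, 12.3)]
11.732931055944778
t 27.9 pos [0.4584 0.0296 0.055 ] F [-11.1   2.4  10.1] gap 0.0004 grip 5.9
```

View pics/pu.png

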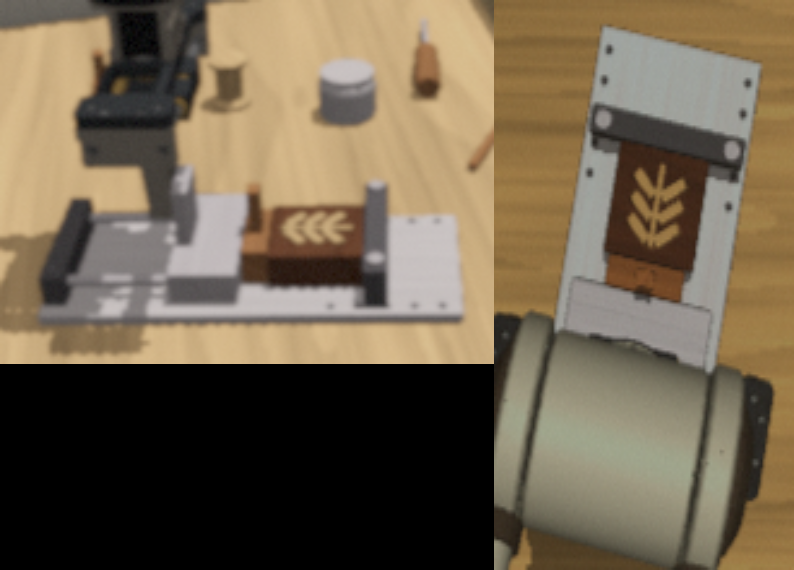

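The row is closed up, with bar, spacer, block and stop all touching and square. Force rose sharply at about 13.5 mm of travel, as expected. I'll press a touch firmer, check it holds, and hand in.

Run:
```python
from h import *
a=-.1765;b=np.array([np.cos(a),np.sin(a)])
p=np.load("fit.npz")["p"] if __import__("os").path.exists("fit.npz") else np.array([.5011,.022,-.1765])
robot.line_to([*(p[:2]-.0411*b),.055],speed=.02)
for _ in range(3): robot.sleep(.3);s=st();print(-s["wrist_force"][:2]@b)
print(order.hand_in())
```

```text
t 28.5 pos [0.4584 0.0296 0.055 ] F [-13.6   2.8  11.9] gap 0.0000 grip 6.7
13.857610305266201
t 28.8 pos [0.4583 0.0296 0.0549] F [-13.3   1.3  11.1] gap 0.0003 grip 6.7
13.292884956617252
t 29.1 pos [0.4583 0.0296 0.055 ] F [-12.9   1.   11.3] gap 0.0002 grip 6.7
12.917580060697793
the job is handed in; nothing more can be done
None
```

The block is locked up and the job is handed in at about 29 s: one spacer stands tab up and square in the gap, with the bar held pressed at about 13 N against the row and the end stop.

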